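# Unhook the clip bin and file it in the top tray

### The arm

A 6-joint arm with a two-finger parallel gripper is mounted at the origin on the work surface. World frame = base frame: x ahead of the robot, y to its left, z up, the work surface at z = 0. Lengths are in m, angles in degrees, forces in N, time in s.
With the tool pointing down it reaches from about 0.4 to 0.825 m from the base axis. Payload 7 kg.
Tool frame: the origin (TCP) lies between the finger pads, 19 mm behind the fingertips; this is the grasp point; z points along the fingers, y is the line along which they close (so a half turn about z gives the same grasp; the last joint's range is limited). The gripper opens to 88 mm and grips with 3 to 60 N. Pads are 19 mm wide; open, the fingers measure 130 mm over their backs; the gripper's body (78 mm by 193 mm) begins 47 mm behind the grasp point.
Start: joints at [89.273, 20.546, 0.682, 0, -70.136, -16.507], TCP at [0.2, 0.645, 0.245] pointing down, gripper open.
Joint ranges: [-176.03, 176.03], [-82.01, 121.73], [-58.28, 71.71], [-173.87, 95.51], [-174.79, -0.11], [-173.66, 173.66]. Speed limits (degrees/s): [136.94, 136.94, 172.46, 180, 180, 180].

### API

Orientations are given as [roll, pitch, yaw] about the fixed x, y, z axes, in that order (R = Rz(yaw) Ry(pitch) Rx(roll)).
In Python, from plant import r, viewer, close_job gives the robot as it stands. The module is installed in compiled form; this text tells all that it offers.
- The arm moves only by the tool arm_command, never from a script. Its arguments are lists of equal length, an entry for each row: "travel": the shift along the world's x, y, z scaled (see below), a list of three; "delta_rot": the turn, a rotation vector about the world's x, y, z scaled (see below), a list of three. In form: {"travel": [[dx, dy, dz], ...], "delta_rot": [[rx, ry, rz], ...]}. A call has 1 to 20 rows; each row is the pose to reach, as a shift and turn from the pose commanded when the call began; what a row does not reach only later rows make up. The controller multiplies each number of a shift by 0.5 m and each number of a turn by 90 degrees. A row lasts 1/8 s, in which the tool goes at most 62.5 mm and 10.7 degrees, less where a joint would pass 70% of its speed; a pose out of reach is approached as far as the arm can. A call with a number of a shift or a turn outside -1 to 1 is refused whole. A call with a gripper value outside its range is refused whole. "grip" is the opening, from 0 (shut) to 1 (fully open), set as the call begins (left out, the last holds). The fingers move at their own pace and stop on an object; "newtons" is the grip in N (left out, the last holds). Time passes only in rows, so rows that repeat a pose let the fingers close. It gives the time, the measured TCP pose, the force, the opening and the grip force at its end, in the units of the state.
- r.get_state(): the state, without advancing time (a new reading comes with each control period).
- viewer.capture(name): name is "scene" or "top" or "wrist"; returns a dict with "img" (420x560x3 uint8, red, green, blue), "camera_matrix" (3x3 intrinsics, pixels), "R" (3x3) and "t" (3): a world point X has camera coordinates R X + t; the wrist camera has in their place "mount" (4x4, takes a point from camera to tool coordinates, whose origin is the TCP and whose axes are the flange's). Camera axes: x right, y down, z forward; pixel columns grow to the right and rows downward; lengths in m; the calibration is good to about 2 mm. A picture is of the moment at which its call begins: read the wrist's pose just before it. There is no depth.
- close_job(): hands the job in; it is judged then, once.
The state is a dict: "time_s": time; "joints": joint angles; "qd": joint speeds; "joint_torque": joint torques, N m; "tcp_pos": TCP position; "eef_rot": TCP orientation; "contact_force": force on the tool from outside, world axes, zero at the start; "moment": the same for the moment, N m; "gripper_width": finger opening in m; "gripper_force": force on a finger pad.
Only numpy, scipy, OpenCV 4.12 (cv2) and the standard library are available. Lean on these libraries where they do the work, as an engineer would, in place of code of your own. Each camera call takes 0.05 s, during which the arm holds its last target. There are 200 camera calls.

### The job

Lift the yellow bin of binder clips up off its hooks, keeping it level so no clip falls out, and stand it on the cork mat and let go. Then take it again by its two long sides and set it down gently, lengthwise between the two high end walls, flat on the floor of the top blue tray, with both clips still in it. Leave everything else as it is.

Things in the scene. Friction and masses are not known exactly. Their poses are not given: they have to be found in the camera images.
- clip_bin: Yellow open-topped plastic bin, 100 long (its x) x 62 wide (its y) x 70 mm high, walls and floor 5 mm thick, about 0.2 kg with its clips. Origin: centre of its underside; z up. It starts hanging in one of the rack's three bays, underside 120 mm above the plank, front (-x) end towards the robot. On the mat its two long sides are free to be gripped (62 mm).
- front_wall (a point): Middle of the top edge of the yellow bin's front (-x) end wall, 5 mm thick, 47.5 mm from the bin's centre and 70 mm above its underside. While the bin hangs, only this wall can be gripped: pinched from above along the bin's x, one finger in the bin and one in front (dividers stand too close to the sides, the rack is behind).
- hang_bar (a point): Middle of the steel bar by which the yellow bin hangs, over its back (+x) end: 6 mm thick, 54 mm long along the bin's y, axis at bin x = +47.5, z = 108 mm, on two uprights rising from the back wall's top (z = 70), so a window 35 mm high lies under it, through which the hooks reach. Bar top at z = 111 mm.
- clip1: Black binder clip with steel wire handles, 40 x 18 x 32 mm, lying loose in the middle part of the yellow bin's floor. Origin: centre of its underside.
- clip2: Second binder clip, the same, lying loose in the back (+x) part of the yellow bin's floor. Origin: centre of its underside.
- rack: Fixed dark wire rack, 270 mm wide, 235 high, with three bays along its y (centres at y = -84, 0, +84 mm), open to -x (the robot's side). Origin: on the plank under the centre of the middle bin; a hung bin's origin is at rack x = 0, z = 120, with the rack's yaw. Wire dividers at y = -126, -42, 42, 126, from the back to x = -53, z = 132 to 188, 8 mm clear of the bins.
- hooks (a point): On the rack, middle bay, midway between its two hook tips at their top (rack x = 41.5, z = 235 mm). Each bay has two upturned hooks, 28 mm apart, whose tips stand before (-x of) the bin's bar. The bin comes away along rack -x while raised about 19 mm (over 10: the bar clears the tips; under 28: its back wall would hit the hooks from below). Rack and stack may change sides.
- tray_stack: Fixed stack of three blue plastic trays, 116 (its x) x 142 (its y) mm, 179 mm high. Origin: centre of its underside.
- top_tray (a point): Centre of the floor of the topmost tray, 104 mm above the plank; axes as the stack's. Empty; inside 108 mm long in x between end walls 75 mm high (4 mm thick), 134 mm wide in y between side lips 14 mm high. The bin fits lengthwise along x, either way round, with 4 mm spare at each end; fingers have room only at its long sides.
- mat: Cork mat fixed on the plank, 150 (x) x 140 (y) x 3 mm. Origin: centre of its underside. The free place to stand the bin.
- grey_bin: Grey bin with black rubber blocks. It hangs like the clip bin, same shape and size, in one of the other two bays. Leave it alone.
- green_bin: Green bin with brass plugs. It hangs like the clip bin, same shape and size, in one of the other two bays. Leave it alone.
- punch: Chrome hole punch with black base, 105 x 60 x 57 mm high, loose bystander. Origin: centre of its underside.
- tape: Roll of masking tape lying flat, 104 mm across, 36 mm high, loose bystander. Origin: centre of its underside.
- pen_tray: Low blue tray 155 x 60 mm with two black marker pens in it, 25 mm high, loose bystander. Origin: centre of its underside.
- glue: White glue bottle, 56 mm across, 170 mm high, loose bystander standing between rack and tray stack. Origin: centre of its underside.

How it is judged (in metres and radians):
On the way, in this order (a step that is already met when the one before it is completed fails the run):
1. the yellow bin is off its hooks: at least 25 mm out in front of its hanging place and touching no part of the rack (x of clip_bin in the frame of rack below -0.025 m and contact force between clip_bin and rack below 0.05 N), for 0.1 s.
2. the yellow bin stands upright and still on the cork mat, its centre within 50 mm of the mat's centre, let go by the fingers (horizontal distance between clip_bin and mat below 0.05 m and height (world z) of clip_bin below 0.008 m and angle between clip_bin's own z axis and vertical below 0.08 rad and linear speed of clip_bin below 0.02 m/s and contact force between clip_bin and the fingers below 0.05 N), for 0.2 s.
3. the yellow bin is lifted 30 mm again, held by its two long sides (the TCP within 35 mm of its middle lengthwise and 15 mm across) (height (world z) of clip_bin above 0.033 m and contact force between clip_bin and the fingers above 0.5 N and x of the grasp point in the frame of clip_bin between -0.035 and 0.035 m and y of the grasp point in the frame of clip_bin between -0.015 and 0.015 m), for 0.1 s.
At the end, for the whole second after the job is handed in: The yellow bin stands upright (within 0.05 rad), at rest and released on the floor of the top tray (within 5 mm of its height), lengthwise between the end walls (its centre within 12 mm of the tray's centre along it and 38 mm across it, turned no more than 0.15 rad), with both clips still inside it (x of clip_bin in the frame of top_tray between -0.012 and 0.012 m and y of clip_bin in the frame of top_tray between -0.038 and 0.038 m and z of clip_bin in the frame of top_tray between -0.005 and 0.005 m and angle between clip_bin's own z axis and vertical below 0.05 rad and angle between the x axis of clip_bin and the x axis of top_tray, either way round below 0.15 rad and linear speed of clip_bin below 0.02 m/s and contact force between clip_bin and the fingers below 0.05 N and x of clip1 in the frame of clip_bin between -0.05 and 0.05 m and y of clip1 in the frame of clip_bin between -0.031 and 0.031 m and z of clip1 in the frame of clip_bin between -0.005 and 0.06 m and x of clip2 in the frame of clip_bin between -0.05 and 0.05 m and y of clip2 in the frame of clip_bin between -0.031 and 0.031 m and z of clip2 in the frame of clip_bin between -0.005 and 0.06 m); the robot touches nothing.
It fails at once if the grey or the green bin is moved more than 20 mm (distance of any of grey_bin, green_bin from where it was at the start of the episode above 0.02 m).
It fails at once if the hole punch, tape roll, pen tray or glue bottle is moved more than 20 mm (distance of any of punch, tape, pen_tray, glue from where it was at the start of the episode above 0.02 m).
It fails at once if the yellow bin is tipped more than 0.5 rad (angle between clip_bin's own z axis and vertical above 0.5 rad).
It fails at once if the yellow bin is dropped (faster than 0.35 m/s with no finger on it) (linear speed of clip_bin above 0.35 m/s and contact force between clip_bin and the fingers below 0.01 N).
It also fails if it takes over 64 s, if anything falls off the work surface, if the arm or the gripper's body presses on something with over 40 N, if the wrist force passes 120 N, or if a joint passes its speed limit or range.

## Working session

There is one attempt and no reset: what is moved stays moved. The work goes in short steps, Python scripts to look and compute and a tool call to move; the robot and the scene stay as the last step left them, time stands still between calls to the robot, and variables do not carry over. Pictures are saved under pics/ and viewed, at most 10 in all, crops included, and the job is handed in when it is done.

Besides the shell and the picture viewer there is one more tool, called after "Request:" by a JSON object that holds its "name" and its "arguments", one argument or row to a line. arm_command: Moves the arm, as the interface text tells. Shifts and turns lie within -1 to 1; 1 stands for 0.5 m of shift or 90 degrees of turn. Its arguments: {"type":"object","properties":{"travel":{"type":"array"},"delta_rot":{"type":"array"},"grip":{"type":"number"},"newtons":{"type":"number"}},"required":["travel","delta_rot"]}

```bash
mkdir -p pics
cat > h.py <<'E'
import numpy as np, cv2, pickle
from plant import r, viewer, close_job
from scipy.spatial.transform import Rotation as Ro
def snap(cam,name):
    s=r.get_state(); c=viewer.capture(cam)
    if 'mount' in c:
        T=np.eye(4);T[:3,:3]=Ro.from_euler('xyz',s['eef_rot'],degrees=True).as_matrix();T[:3,3]=s['tcp_pos']
        W=np.linalg.inv(T@np.array(c['mount'])); c['R']=W[:3,:3];c['t']=W[:3,3]
    c={k:np.array(v) for k,v in c.items()}
    pickle.dump(c,open(f'pics/{name}.pkl','wb')); cv2.imwrite(f'pics/{name}.png',c['img'][:,:,::-1]); return c
def load(n): return pickle.load(open(f'pics/{n}.pkl','rb'))
def proj(c,X):
    p=c['camera_matrix']@(c['R']@np.array(X,float)+c['t']); return p[:2]/p[2]
def ray(c,uv):
    d=c['R'].T@np.linalg.inv(c['camera_matrix'])@np.array([uv[0],uv[1],1.]); return -c['R'].T@c['t'],d/np.linalg.norm(d)
def onz(c,uv,z):
    o,d=ray(c,uv); return o+d*(z-o[2])/d[2]
def tri(obs):
    A=np.zeros((3,3));b=np.zeros(3)
    for c,uv in obs:
        o,d=ray(c,uv);P=np.eye(3)-np.outer(d,d);A+=P;b+=P@o
    X=np.linalg.solve(A,b); return X,[np.round(proj(c,X)-uv,1) for c,uv in obs]
E
python3 - <<'E'
from h import *
for c in ['scene','top','wrist']:
    d=snap(c,c+'0'); print(c,-d['R'].T@d['t'])
    print(d['R'])
print(r.get_state())
E
```

```text
scene [1.23049121 0.50015481 0.91359057]
[[-0.5439724   0.83883998 -0.02101238]
 [ 0.55901137  0.3436061  -0.75461324]
 [-0.62577977 -0.42223493 -0.65583332]]
top [ 0.42708099 -0.00896923  1.0558454 ]
[[-0.00601556 -0.99990859 -0.01210894]
 [-0.99512225  0.00717824 -0.09838789]
 [ 0.09846582  0.01145801 -0.99507447]]
wrist [0.26168687 0.62421368 0.38533999]
[[-0.29740352 -0.95475017  0.0018069 ]
 [-0.92561064  0.28878957  0.24463346]
 [-0.23408565  0.07108237 -0.96961395]]
{'time_s': 0.15, 'joints': array([ 8.92730640e+01,  2.05818014e+01,  6.46319719e-01, -1.31607570e-02,
       -7.01363472e+01, -1.65072581e+01]), 'qd': array([ 0.06462164, -0.14866482,  0.10240685,  0.00481043, -0.07761156,
        0.04787693]), 'joint_torque': array([-2.27739583e-03, -5.83274639e+01,  2.93291456e+01,  7.00130492e+00,
        8.73064972e-03, -1.11485888e-04]), 'tcp_pos': array([0.19991352, 0.64435899, 0.24464861]), 'eef_rot': array([ 1.79927616e+02, -8.54715776e-03, -1.72386682e+01]), 'contact_force': array([ 0.26983545, -0.48740838, -0.33281076]), 'moment': array([-0.03374293,  0.01859246,  0.01297822]), 'gripper_force': 0.0, 'gripper_width': 0.0879414077551923}
```

View pics/scene0.png

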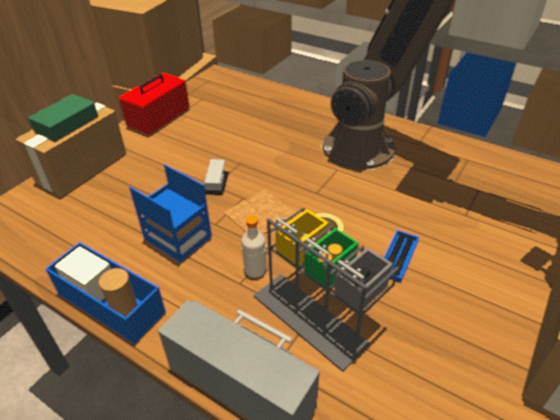

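View pics/top0.png

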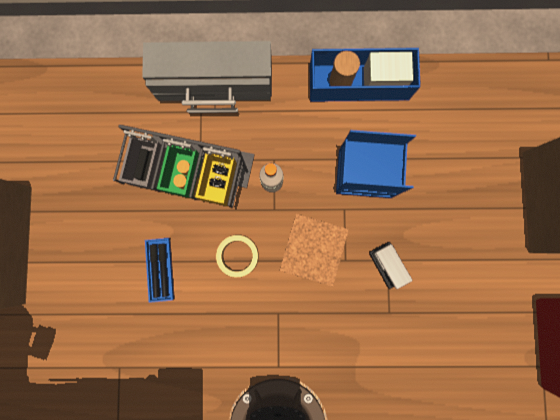

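The scene shows the rack on the robot's left (+y), with yellow in its right-hand bay at about (217,178) in top. The mat is at (314,249), the tray stack at (374,164), the glue at (271,177) and the tape at (237,256). Next I'll get rough positions, then refine with the wrist camera.

Run:
```python
from h import *
t=load('top0');s=load('scene0'); print(t['camera_matrix'][0,0],s['camera_matrix'][0,0])
for n,uv,z in [('ybin rim',(217,178),.19),('mat',(314,249),.003),('mat c1',(295,214),.003),('mat c2',(348,230),.003),('mat c3',(332,284),.003),('mat c4',(280,270),.003),('tray floor',(374,166),.104),('glue top',(271,172),.17),('tape',(237,256),.036),('punch',(391,265),.05)]:
    print(n,np.round(onz(t,uv,z),3))
w=load('wrist0'); print(w['mount'] if 'mount' in w else '')
im=cv2.resize(t['img'][110:215,105:265,::-1],None,fx=5,fy=5,interpolation=cv2.INTER_CUBIC)
cv2.imwrite('pics/crop1.png',im)
```

```text
413.54477623464163 481.60847151927294
ybin rim [0.584 0.123 0.19 ]
mat [ 0.434 -0.097  0.003]
mat c1 [ 0.523 -0.049  0.003]
mat c2 [ 0.482 -0.184  0.003]
mat c3 [ 0.346 -0.14   0.003]
mat c4 [ 0.382 -0.01   0.003]
tray floor [ 0.625 -0.231  0.104]
glue top [0.6   0.008 0.17 ]
tape [0.418 0.095 0.036]
punch [ 0.394 -0.277  0.05 ]
[[-9.93770231e-04 -9.69577769e-01 -2.44781460e-01  6.49534913e-02]
 [ 9.99999465e-01 -1.03404932e-03  3.60384150e-05  1.06779192e-03]
 [-2.88058149e-04 -2.44781293e-01  9.69578277e-01 -1.40831988e-01]
 [ 0.00000000e+00  0.00000000e+00  0.00000000e+00  1.00000000e+00]]
```

View pics/crop1.png

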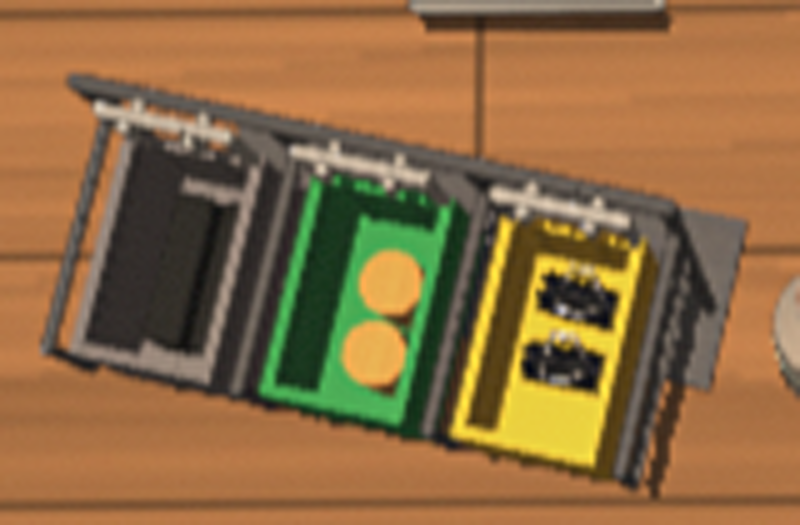

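Request:
{"name": "arm_command", "arguments": {
  "travel": [
    [0.05,-0.08,0.04],
    [0.1,-0.17,0.08],
    [0.15,-0.25,0.12],
    [0.2,-0.33,0.15],
    [0.25,-0.42,0.19],
    [0.3,-0.5,0.23],
    [0.3,-0.5,0.23]
  ],
  "delta_rot": [
    [0,0,-0.08],
    [0,0,-0.16],
    [0,0,-0.24],
    [0,0,-0.32],
    [0,0,-0.4],
    [0,0,-0.48],
    [0,0,-0.48]
  ]
}}

```text
time_s: 1.02
tcp_pos: [0.3515, 0.3928, 0.3626]
eef_rot: [-179.8, 0.1, -60.7]
contact_force: [1.0, 0.3, -1.0]
gripper_width: 0.0877
gripper_force: 0.0
```

Request:
{"name": "arm_command", "arguments": {
  "travel": [
    [0.06,-0.1,0],
    [0.12,-0.2,0],
    [0.18,-0.3,0],
    [0.24,-0.4,0],
    [0.3,-0.5,0],
    [0.36,-0.57,0],
    [0.36,-0.57,0],
    [0.36,-0.57,0]
  ],
  "delta_rot": [
    [0,0,-0.08],
    [0,0,-0.16],
    [0,0,-0.24],
    [0,0,-0.32],
    [0,0,-0.4],
    [0,0,-0.48],
    [0,0,-0.48],
    [0,0,-0.48]
  ]
}}

```text
time_s: 2.02
tcp_pos: [0.5298, 0.11, 0.3595]
eef_rot: [179.9, -0.0, -103.6]
contact_force: [0.0, 0.3, 1.0]
gripper_width: 0.0876
gripper_force: 0.0
```

Run:
```python
from h import *
snap('wrist','w1'); s=r.get_state(); print(s['time_s'],s['tcp_pos'],s['eef_rot'],s['joints'])
```

```text
2.075 [0.52963406 0.11037889 0.35983686] [ 1.79953507e+02 -2.18056293e-02 -1.03539963e+02] [ 3.25232576e+01  4.71475244e+00 -5.12489251e+00 -1.86208150e-02
 -8.02083176e+01 -4.60600554e+01]
```

View pics/w1.png

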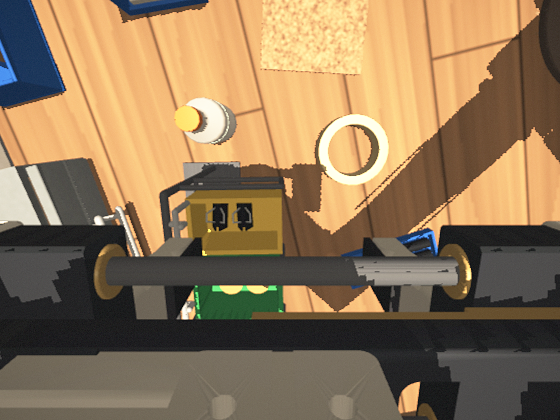

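Request:
{"name": "arm_command", "arguments": {
  "travel": [
    [0.02,0.06,0],
    [0.04,0.12,-0.02],
    [0.06,0.18,-0.05],
    [0.06,0.18,-0.05],
    [0.06,0.18,-0.05]
  ],
  "delta_rot": [
    [0,0,0],
    [0,0,0],
    [0,0,0],
    [0,0,0],
    [0,0,0]
  ]
}}

```text
time_s: 2.7
tcp_pos: [0.5596, 0.2006, 0.3348]
eef_rot: [180.0, -0.1, -103.5]
contact_force: [0.7, 0.7, 0.7]
gripper_width: 0.0875
gripper_force: 0.0
```

Run:
```python
from h import *
b=snap('wrist','w2'); s=r.get_state(); print(s['time_s'],s['tcp_pos'],s['eef_rot'],b['camera_matrix'])
a=load('w1')
y=proj(b,[.584,.123,.19]).astype(int);print(y,proj(a,[.584,.123,.19]))
def crop(c,u,v,w,h): return cv2.resize(c['img'][v:v+h,u:u+w,::-1],(w*4,h*4),interpolation=cv2.INTER_CUBIC)
u,v=max(0,y[0]-70),max(0,y[1]-65)
print('crops: w1 at (160,150), w2 at',u,v)
cv2.imwrite('pics/crop2.png',np.hstack([crop(a,160,150,60+75,130)[:, :],crop(b,u,v,140,130)])[:, :800] if 0 else np.vstack([crop(a,160,160,150,75)[:, :600],crop(b,u,v,150,75+0)[:, :600]]))
```

```text
2.75 [0.55976496 0.20013487 0.33536028] [-1.79997585e+02 -9.49943622e-03 -1.03567077e+02] [[307.27731898   0.         282.08492003]
 [  0.         307.27731898 208.74400821]
 [  0.           0.           1.        ]]
[234 127] [234.2881594  221.40372965]
crops: w1 at (160,150), w2 at 164 62
```

Run:
```python
from h import *
a=load('w1');b=load('w2')
im=np.vstack([a['img'][170:250,160:310],b['img'][80:180,160:310]])[:,:,::-1]
im=cv2.resize(im,None,fx=3.3,fy=3.3,interpolation=cv2.INTER_CUBIC);print(im.shape)
cv2.imwrite('pics/crop3.png',im)
```

```text
(594, 495, 3)
```

View pics/crop3.png

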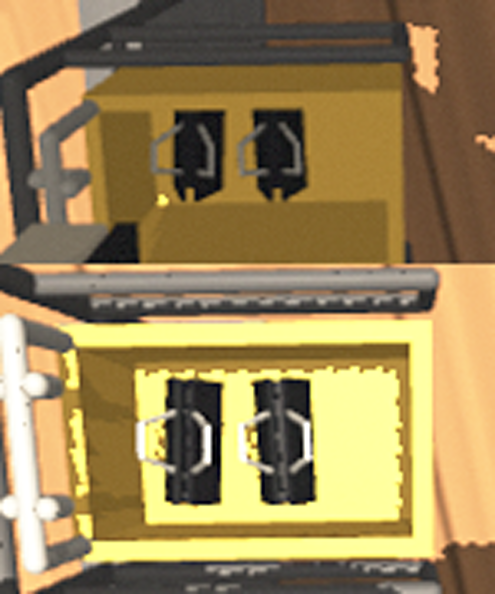

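w2 shows the yellow rim front corners at px (291.2,97.0) and (292.4,168.5), with the bar ends at about (163,97) and (173.6,172). Both clips are inside. I'll fit the bin pose over three views.

```bash
cat > fit.py <<'E'
from h import *
from scipy.optimize import least_squares
def fit(obs,x0):
    def res(p,full=False):
        Rz=Ro.from_euler('z',p[3]).as_matrix()
        return np.concatenate([(proj(c,Rz@np.array(P)+p[:3])-uv)*w for c,uv,P,w in obs])
    s=least_squares(res,x0,loss='soft_l1'); return s.x,res(s.x).reshape(-1,2)
E
python3 - <<'E'
from fit import *
a,b,t=load('w1'),load('w2'),load('top0')
L,R,bl,br=[-.05,.031,.07],[-.05,-.031,.07],[.0475,.027,.108],[.0475,-.027,.108]
Bk=[.05,.031,.07]
o=[(a,(282.1,197.9),R,1),(b,(291.2,97),R,1),(b,(292.4,168.5),L,1),(t,(194.4,197.4),L,1),(t,(227.4,205.6),R,1),
(b,(163,97),br,1),(b,(173.6,172.1),bl,1),(t,(203.4,148.4),bl,1),(t,(231,153.6),br,1),(b,(187.3,169.1),Bk,1)]
p,r_=fit(o,[.584,.123,.12,-.22]); print(np.round(p,4),np.degrees(p[3]));print(np.round(r_,1))
print(tri([(a,(282.1,197.9)),(b,(291.2,97)),(t,(227.4,205.6))]))
print(tri([(b,(292.4,168.5)),(t,(194.4,197.4))]))
E
```

```text
[ 0.5841  0.1288  0.1218 -0.2184] -12.512610202701161
[[ 0.4 -0.6]
 [ 0.3 -0.4]
 [-0.2 -0.7]
 [-0.1  0.4]
 [-4.5 -1.7]
 [ 1.2  2.2]
 [-1.8 -1.6]
 [-0.1  1. ]
 [-1.9  1.2]
 [-3.4  0.7]]
(array([0.52801731, 0.1074153 , 0.18010336]), [array([ 0.4, -4.8]), array([-0.1, -1.4]), array([-2.8, -0.9])])
(array([0.54225633, 0.16993941, 0.19339129]), [array([-0.4, -0.4]), array([-0.2,  0.1])])
```

Request:
{"name": "arm_command", "arguments": {
  "travel": [
    [-0.022,-0.06,0],
    [-0.044,-0.122,0],
    [-0.044,-0.122,-0.06],
    [-0.044,-0.122,-0.12],
    [-0.044,-0.122,-0.17],
    [-0.044,-0.122,-0.17],
    [-0.044,-0.122,-0.17]
  ],
  "delta_rot": [
    [0,0,0.011],
    [0,0,0.011],
    [0,0,0.011],
    [0,0,0.011],
    [0,0,0.011],
    [0,0,0.011],
    [0,0,0.011]
  ],
  "grip": 0.4
}}

```text
time_s: 3.62
tcp_pos: [0.5386, 0.1387, 0.2519]
eef_rot: [-179.9, 0.1, -102.6]
contact_force: [0.8, 0.4, 0.6]
gripper_width: 0.0354
gripper_force: 0.0
```

Run:
```python
from h import *
b=snap('wrist','w3'); snap('top','t3'); snap('scene','s3'); s=r.get_state(); print(s['time_s'],s['tcp_pos'],s['eef_rot'])
S=load('s3')['img'][180:300,220:400,::-1]
cv2.imwrite('pics/crop4.png',np.vstack([cv2.resize(S,(560,373)),cv2.resize(b['img'][:,:,::-1],(560,420))[100:320]]))
```

```text
3.775 [0.53856695 0.13890555 0.25175859] [-1.79900710e+02  8.55391699e-02 -1.02641053e+02]
```

View pics/crop4.png

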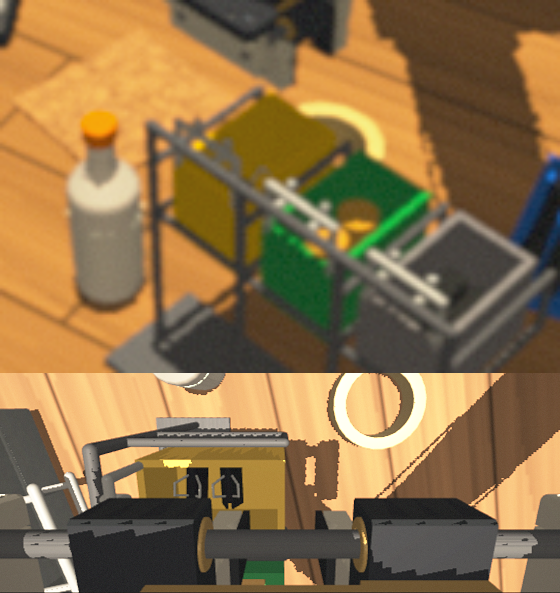

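The fingers (cols about 232 and 335) straddle the yellow front wall (col 285). Descending and pinching now.

Request:
{"name": "arm_command", "arguments": {
  "travel": [
    [-0.001,0,-0.04],
    [-0.001,0,-0.08],
    [-0.001,0,-0.105],
    [-0.001,0,-0.112],
    [-0.001,0,-0.112]
  ],
  "delta_rot": [
    [0,0,0],
    [0,0,0],
    [0,0,0],
    [0,0,0],
    [0,0,0]
  ]
}}

```text
time_s: 4.4
tcp_pos: [0.5378, 0.1388, 0.1948]
eef_rot: [-180.0, 0.0, -102.6]
contact_force: [-0.1, 0.4, 0.8]
gripper_width: 0.0349
gripper_force: 0.0
```

Request:
{"name": "arm_command", "arguments": {
  "travel": [
    [0,0,0],
    [0,0,0],
    [0,0,0],
    [0,0,0],
    [0,0,0],
    [0,0,0]
  ],
  "delta_rot": [
    [0,0,0],
    [0,0,0],
    [0,0,0],
    [0,0,0],
    [0,0,0],
    [0,0,0]
  ],
  "grip": 0,
  "newtons": 45
}}

```text
time_s: 5.15
tcp_pos: [0.5392, 0.1388, 0.1955]
eef_rot: [-179.8, 0.1, -102.6]
contact_force: [5.3, -1.8, 2.0]
gripper_width: 0.0049
gripper_force: 45.0
```

Request:
{"name": "arm_command", "arguments": {
  "travel": [
    [0,0,0.01],
    [0,0,0.02],
    [0,0,0.03],
    [0,0,0.038],
    [0,0,0.038],
    [0,0,0.038]
  ],
  "delta_rot": [
    [0,0,0],
    [0,0,0],
    [0,0,0],
    [0,0,0],
    [0,0,0],
    [0,0,0]
  ]
}}

```text
time_s: 5.9
tcp_pos: [0.5373, 0.1386, 0.2133]
eef_rot: [180.0, -0.0, -102.6]
contact_force: [0.1, -1.0, -2.1]
gripper_width: 0.0046
gripper_force: 45.0
```

Run:
```python
from h import *
s=r.get_state(); print(s['contact_force'],s['moment'],s['tcp_pos'],s['eef_rot'],s['gripper_width'])
b=snap('wrist','w4'); S=snap('scene','s4'); s=r.get_state(); print(s['contact_force'])
a=load('s3')['img'][200:290,255:400,::-1]; S=S['img'][200:290,255:400,::-1]
cv2.imwrite('pics/crop5.png',np.vstack([np.hstack([cv2.resize(a,None,fx=2.7,fy=2.7),cv2.resize(S,None,fx=2.7,fy=2.7)]),cv2.resize(b['img'][100:300,60:460,::-1],(782,350))]))
```

```text
[ 0.07206658 -0.98632459 -2.06289515] [0.10342333 0.08638681 0.02085712] [0.53729457 0.13864258 0.21325372] [ 1.79984054e+02 -5.02798966e-03 -1.02643413e+02] 0.004597692963264065
[-0.3773915   0.48206124 -1.82793444]Traceback (most recent call last):
  File "<stdin>", line 5, in <module>
    return _nx.concatenate(arrs, 0, dtype=dtype, casting=casting)
           ~~~~~~~~~~~~~~~^^^^^^^^^^^^^^^^^^^^^^^^^^^^^^^^^^^^^^^
ValueError: all the input array dimensions except for the concatenation axis must match exactly, but along dimension 1, the array at index 0 has size 784 and the array at index 1 has size 782
```

Request:
{"name": "arm_command", "arguments": {
  "travel": [
    [0,0,0.003],
    [-0.008,0.002,0.003],
    [-0.016,0.0035,0.003],
    [-0.024,0.005,0.003],
    [-0.032,0.007,0.003],
    [-0.032,0.007,0.003]
  ],
  "delta_rot": [
    [0,0,0],
    [0,0,0],
    [0,0,0],
    [0,0,0],
    [0,0,0],
    [0,0,0]
  ]
}}

```text
time_s: 6.75
tcp_pos: [0.5212, 0.1423, 0.215]
eef_rot: [-180.0, 0.0, -102.6]
contact_force: [1.5, -0.2, -2.1]
gripper_width: 0.0044
gripper_force: 45.0
```

Run:
```python
from h import *
s=r.get_state(); print(s['contact_force'],s['moment'],s['tcp_pos'],s['eef_rot'],s['gripper_width'])
b=snap('wrist','w5'); S=snap('scene','s5')
a=load('s3')['img'][200:290,255:400,::-1]; S=S['img'][200:290,255:400,::-1]
cv2.imwrite('pics/crop5.png',np.vstack([np.hstack([cv2.resize(a,(400,248)),cv2.resize(S,(400,248))]),cv2.resize(b['img'][100:300,60:460,::-1],(800,350))]))
```

```text
[ 1.54848953 -0.20915984 -2.08560996] [ 0.10347663  0.02981272 -0.03371346] [0.52120617 0.14228717 0.21498969] [-1.79993814e+02  1.15605835e-02 -1.02623883e+02] 0.00444059898046828
```

View pics/crop5.png

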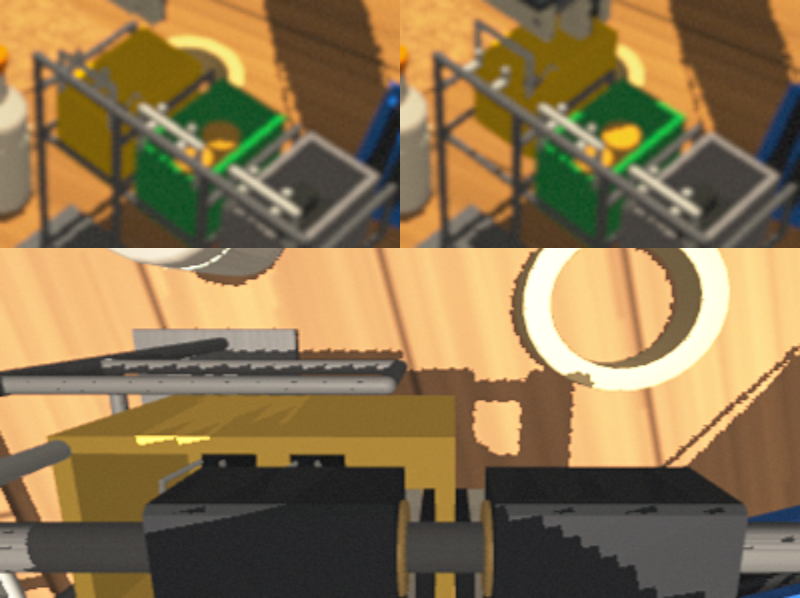

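Request:
{"name": "arm_command", "arguments": {
  "travel": [
    [-0.02,0.0045,0],
    [-0.044,0.01,0],
    [-0.07,0.0155,0],
    [-0.096,0.021,0],
    [-0.122,0.027,0],
    [-0.148,0.033,0],
    [-0.174,0.038,0.01],
    [-0.19,0.042,0.03],
    [-0.2,0.044,0.07],
    [-0.2,0.044,0.1],
    [-0.2,0.044,0.11],
    [-0.2,0.044,0.11]
  ],
  "delta_rot": [
    [0,0,0],
    [0,0,0],
    [0,0,0],
    [0,0,0],
    [0,0,0],
    [0,0,0],
    [0,0,0],
    [0,0,0],
    [0,0,0],
    [0,0,0],
    [0,0,0],
    [0,0,0]
  ]
}}

```text
time_s: 8.35
tcp_pos: [0.4216, 0.1642, 0.2699]
eef_rot: [-180.0, 0.0, -102.7]
contact_force: [0.7, 0.1, -3.2]
gripper_width: 0.0044
gripper_force: 45.0
```

Request:
{"name": "arm_command", "arguments": {
  "travel": [
    [-0.001,-0.02,0],
    [-0.003,-0.06,0],
    [-0.005,-0.115,0],
    [-0.008,-0.17,0],
    [-0.01,-0.225,0],
    [-0.013,-0.28,0],
    [-0.016,-0.335,0],
    [-0.019,-0.39,0],
    [-0.021,-0.44,0],
    [-0.023,-0.48,0],
    [-0.025,-0.5,0],
    [-0.025,-0.508,0],
    [-0.025,-0.508,-0.05],
    [-0.025,-0.508,-0.1],
    [-0.025,-0.508,-0.16],
    [-0.025,-0.508,-0.22],
    [-0.025,-0.508,-0.27],
    [-0.025,-0.508,-0.3],
    [-0.025,-0.508,-0.31],
    [-0.025,-0.508,-0.31]
  ],
  "delta_rot": [
    [0,0,0],
    [0,0,0],
    [0,0,0],
    [0,0,0],
    [0,0,0],
    [0,0,0],
    [0,0,0],
    [0,0,0],
    [0,0,0],
    [0,0,0],
    [0,0,0],
    [0,0,0],
    [0,0,0],
    [0,0,0],
    [0,0,0],
    [0,0,0],
    [0,0,0],
    [0,0,0],
    [0,0,0],
    [0,0,0]
  ]
}}

```text
time_s: 10.85
tcp_pos: [0.4092, -0.0897, 0.115]
eef_rot: [180.0, -0.0, -102.6]
contact_force: [0.6, -0.5, -2.4]
gripper_width: 0.0043
gripper_force: 45.0
```

Run:
```python
from h import *
s=r.get_state(); print(s['contact_force'],s['moment'],s['tcp_pos'],s['eef_rot'],s['gripper_width'])
b=snap('wrist','w6'); S=snap('scene','s6');T=snap('top','t6')
S=S['img'][120:270,130:330,::-1];T=T['img'][170:320,230:430,::-1]
cv2.imwrite('pics/crop6.png',np.vstack([np.hstack([cv2.resize(T,(400,300)),cv2.resize(S,(400,300))]),cv2.resize(b['img'][60:280,:,::-1],(800,300))]))
```

```text
[ 0.61338603 -0.54195857 -2.3780709 ] [0.06827824 0.02631079 0.02680515] [ 0.40917725 -0.08968185  0.11499565] [ 1.79993673e+02 -1.23367053e-02 -1.02615166e+02] 0.004320487559970644
```

View pics/crop6.png

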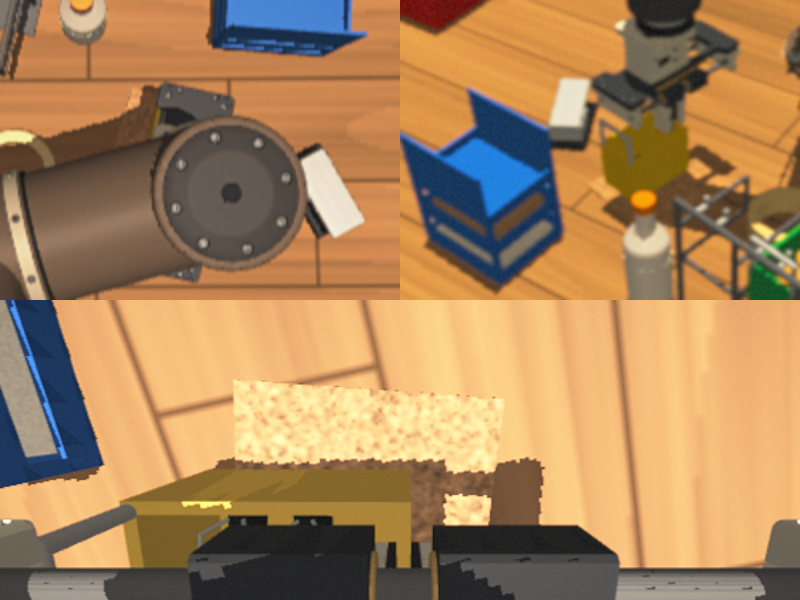

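The bin hangs over the mat with both clips visible inside, and the tray's high walls face roughly ±x. Lowering to contact.

Request:
{"name": "arm_command", "arguments": {
  "travel": [
    [0,0,-0.02],
    [0,0,-0.04],
    [0,0,-0.054],
    [0,0,-0.062],
    [0,0,-0.066],
    [0,0,-0.068],
    [0,0,-0.068]
  ],
  "delta_rot": [
    [0,0,0],
    [0,0,0],
    [0,0,0],
    [0,0,0],
    [0,0,0],
    [0,0,0],
    [0,0,0]
  ]
}}

```text
time_s: 11.88
tcp_pos: [0.4091, -0.0898, 0.081]
eef_rot: [-180.0, 0.0, -102.6]
contact_force: [1.0, -0.1, -1.7]
gripper_width: 0.0045
gripper_force: 45.0
```

Request:
{"name": "arm_command", "arguments": {
  "travel": [
    [0,0,-0.001],
    [0,0,-0.002],
    [0,0,-0.003],
    [0,0,-0.004],
    [0,0,-0.004]
  ],
  "delta_rot": [
    [0,0,0],
    [0,0,0],
    [0,0,0],
    [0,0,0],
    [0,0,0]
  ]
}}

```text
time_s: 12.5
tcp_pos: [0.4089, -0.0898, 0.0789]
eef_rot: [180.0, -0.0, -102.6]
contact_force: [-0.2, -0.5, -1.2]
gripper_width: 0.0048
gripper_force: 45.0
```

Request:
{"name": "arm_command", "arguments": {
  "travel": [
    [0,0,-0.001],
    [0,0,-0.002],
    [0,0,-0.003],
    [0,0,-0.003],
    [0,0,-0.003]
  ],
  "delta_rot": [
    [0,0,0],
    [0,0,0],
    [0,0,0],
    [0,0,0],
    [0,0,0]
  ]
}}

```text
time_s: 13.12
tcp_pos: [0.4089, -0.0899, 0.0782]
eef_rot: [-180.0, -0.0, -102.6]
contact_force: [-6.2, 3.1, 15.6]
gripper_width: 0.0045
gripper_force: 45.0
```

Request:
{"name": "arm_command", "arguments": {
  "travel": [
    [0,0,0.002],
    [0,0,0.002]
  ],
  "delta_rot": [
    [0,0,0],
    [0,0,0]
  ]
}}

```text
time_s: 13.38
tcp_pos: [0.4091, -0.0898, 0.0784]
eef_rot: [-180.0, 0.0, -102.6]
contact_force: [-1.2, 0.0, 0.2]
gripper_width: 0.0043
gripper_force: 45.0
```

Request:
{"name": "arm_command", "arguments": {
  "travel": [
    [0,0,0],
    [0,0,0],
    [0,0,0],
    [0,0,0]
  ],
  "delta_rot": [
    [0,0,0],
    [0,0,0],
    [0,0,0],
    [0,0,0]
  ],
  "grip": 0.35
}}

```text
time_s: 13.88
tcp_pos: [0.4091, -0.0898, 0.0784]
eef_rot: [-180.0, 0.0, -102.6]
contact_force: [0.2, -0.7, -0.3]
gripper_width: 0.0297
gripper_force: 0.0
```

Request:
{"name": "arm_command", "arguments": {
  "travel": [
    [0,0,0.03],
    [0,0,0.09],
    [0,0,0.18],
    [0.05,0.04,0.27],
    [0.1,0.08,0.36],
    [0.15,0.11,0.45],
    [0.2,0.15,0.53],
    [0.242,0.18,0.563],
    [0.242,0.18,0.563],
    [0.242,0.18,0.563]
  ],
  "delta_rot": [
    [0,0,0],
    [0,0,0],
    [0,0,0],
    [0,0,0],
    [0,0,0],
    [0,0,0],
    [0,0,0],
    [0,0,0],
    [0,0,0],
    [0,0,0]
  ],
  "grip": 1
}}

```text
time_s: 15.12
tcp_pos: [0.5293, 0.0, 0.3589]
eef_rot: [179.9, -0.0, -102.6]
contact_force: [-0.3, -0.9, -0.1]
gripper_width: 0.0878
gripper_force: 0.0
```

Run:
```python
from h import *
b=snap('wrist','w7'); s=r.get_state(); print(s['time_s'],s['tcp_pos'],s['eef_rot'],s['joints'])
print(proj(b,[.455,-.1,.073]),proj(b,[.625,-.231,.104]),proj(b,[.625,-.231,.179]))
```

```text
15.175 [ 5.29169738e-01 -1.83918509e-04  3.58989183e-01] [ 1.79917682e+02 -3.41268863e-02 -1.02655219e+02] [ 2.12183211e+01  3.55571411e+00 -6.50078048e+00 -1.78151532e-02
 -8.00308727e+01 -3.38704675e+01]
[319.95711936  93.99785808] [154.77214977   6.5370541 ] [121.48454674 -26.20937457]
```

Request:
{"name": "arm_command", "arguments": {
  "travel": [
    [0,-0.06,0],
    [0,-0.12,0],
    [0,-0.18,0],
    [0,-0.18,0],
    [0,-0.18,0]
  ],
  "delta_rot": [
    [0,0,0],
    [0,0,0],
    [0,0,0],
    [0,0,0],
    [0,0,0]
  ]
}}

```text
time_s: 15.8
tcp_pos: [0.5294, -0.09, 0.3596]
eef_rot: [180.0, 0.0, -102.7]
contact_force: [-0.3, 0.9, -0.3]
gripper_width: 0.0872
gripper_force: 0.0
```

Run:
```python
from h import *
a=load('w7')
b=snap('wrist','w8'); s=r.get_state(); print(s['time_s'],s['tcp_pos'],s['eef_rot'])
print(proj(b,[.455,-.1,.073]),proj(b,[.625,-.231,.104]),proj(b,[.625,-.231,.179]))
A=a['img'][0:230,60:460,::-1];B=b['img'][0:230,60:460,::-1]
t=load('top0')['img'][125:205,325:425,::-1]
cv2.imwrite('pics/crop7.png',np.vstack([A,B]))
im=np.zeros((600,800,3),np.uint8); im[:299,:520]=cv2.resize(A,(520,299),interpolation=cv2.INTER_CUBIC); im[300:599,:520]=cv2.resize(B,(520,299),interpolation=cv2.INTER_CUBIC)
im[:224,520:800]=cv2.resize(t,(280,224),interpolation=cv2.INTER_CUBIC)
cv2.imwrite('pics/crop7.png',im)
```

```text
15.85 [ 0.52958676 -0.08969405  0.35969231] [ 1.79985123e+02  4.59813885e-03 -1.02656122e+02]
[332.60269848 161.37036702] [178.91543463  88.74477796] [153.87800032  78.43446842]
```

View pics/crop7.png

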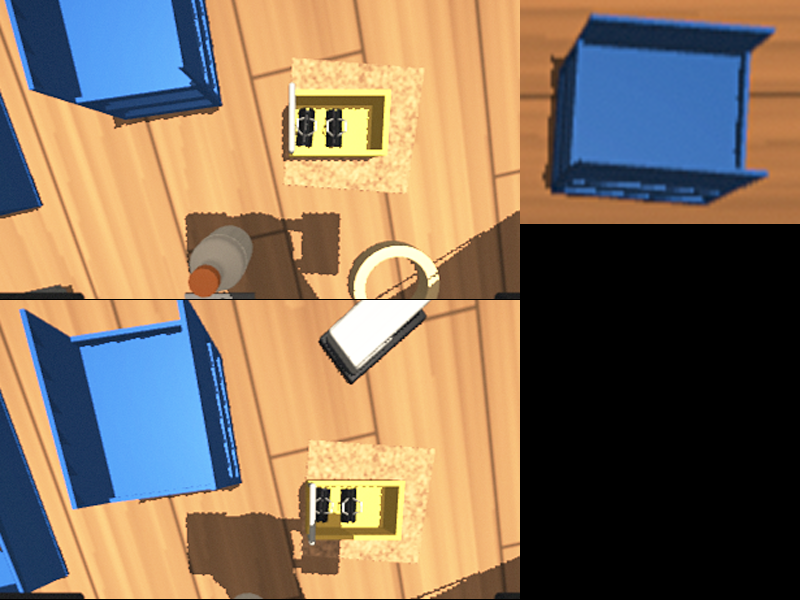

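The wrist views show the bin upright on the mat, with both clips in it and its bar to the left (+x). The tray floor lies between the far wall (top corner px (116,159) in w8) and the near wall. I'll fit the stack pose from three views.

Run:
```python
from fit import *
a,b,t=load('w7'),load('w8'),load('top0')
g=lambda x,y,ox,oy,s,cx=0,cy=0:((x-cx)/s+ox,(y-cy)/s+oy)
W7=lambda x,y:g(x,y,60,0,1.3); W8=lambda x,y:g(x,y,60,0,1.3,0,300); T=lambda x,y:g(x,y,325,125,2.8,520,0)
FL,FR,NL,NR=[.056,.071,.179],[.056,-.071,.179],[-.056,.071,.179],[-.056,-.071,.179]
fl,fr=[.054,.071,.104],[.054,-.067,.104]
o=[(b,W8(73,507),FL,1),(b,W8(22,310),FR,1),(t,T(590,15),FL,1),(t,T(773,32),FR,1),(t,T(768,172),NR,1),(b,W8(217,488),NL,1),(a,W7(33,88),FL,1),(a,W7(182,68),NL,1),(b,W8(113,500),fl,1),(t,T(742,55),fr,1)]
p,r_=fit(o,[.625,-.231,0,-.1]); print(np.round(p,4),np.degrees(p[3]));print(np.round(r_,1))
X,e=tri([(o[0][0],o[0][1]),(t,o[2][1]),(a,o[6][1])]);print('FL',X,e)
X,e=tri([(o[1][0],o[1][1]),(t,o[3][1])]);print('FR',X,e)
X,e=tri([(o[5][0],o[5][1]),(a,o[7][1])]);print('NL',X,e)
# predicted outline overlay
def seg(c,pts,p,col,im):
    Rz=Ro.from_euler('z',p[3]).as_matrix()
    q=[tuple(np.round(proj(c,Rz@np.array(x)+p[:3])*16).astype(int)) for x in pts]
    for i in range(len(q)): cv2.line(im,q[i],q[(i+1)%len(q)],col,1,cv2.LINE_AA,4)
# bin on mat: fit yellow blob rim
for n,c in (('w7',a),('w8',b)):
    hsv=cv2.cvtColor(c['img'],cv2.COLOR_RGB2HSV); m=cv2.inRange(hsv,(23,140,60),(34,255,255)); m=cv2.morphologyEx(m,cv2.MORPH_CLOSE,np.ones((9,9)))
    cs,_=cv2.findContours(m,cv2.RETR_EXTERNAL,cv2.CHAIN_APPROX_NONE); k=max(cs,key=cv2.contourArea)
    print(n,cv2.boundingRect(k),np.round(cv2.boxPoints(cv2.minAreaRect(k)),1).tolist())
    Rz=Ro.from_euler('z',-12.5,degrees=True).as_matrix()
    for P in ([-.05,.031,.07],[-.05,-.031,.07],[.05,-.031,.07],[.05,.031,.07]): print('  pred',np.round(proj(c,Rz@np.array(P)+[.4555,-.1002,.003]),1))
```

```text
[ 0.6257 -0.2304 -0.0017 -0.0867] -4.966851962640356
[[ 1.6  0.4]
 [ 0.3 -0.6]
 [ 0.2  0.6]
 [ 0.5 -0.5]
 [-0.2  0.5]
 [-3.4  0.2]
 [-0.6  0.6]
 [-1.8 -1. ]
 [ 2.7  0.3]
 [-0.7  0.9]]
FL [ 0.68943883 -0.16527554  0.17472588] [array([ 0.9, -0.1]), array([0.3, 0.1]), array([-1. ,  0.8])]
FR [ 0.67213106 -0.30237848  0.18452593] [array([ 0. , -0.1]), array([-0., -0.])]
NL [ 0.57395734 -0.15424855  0.17512591] [array([-1. ,  0.2]), array([ 1. , -0.2])]
w7 (283, 83, 72, 37) [[283.0, 83.0], [354.0, 83.0], [354.0, 119.0], [283.0, 119.0]]
  pred [356.4 118.4]
  pred [359.1  68.2]
  pred [281.3  68.5]
  pred [281.5 118.7]
w8 (304, 143, 64, 41) [[304.0, 143.0], [367.0, 143.0], [367.0, 183.0], [304.0, 183.0]]
  pred [367.  183.4]
  pred [369.9 138.1]
  pred [296.2 138.4]
  pred [295.9 183.7]
```

Request:
{"name": "arm_command", "arguments": {
  "travel": [
    [0.07,-0.045,-0.03],
    [0.14,-0.09,-0.06],
    [0.22,-0.14,-0.1],
    [0.22,-0.14,-0.1],
    [0.22,-0.14,-0.1],
    [0.22,-0.14,-0.1]
  ],
  "delta_rot": [
    [0,0,0],
    [0,0,0],
    [0,0,0],
    [0,0,0],
    [0,0,0],
    [0,0,0]
  ]
}}

```text
time_s: 16.6
tcp_pos: [0.6398, -0.1591, 0.3111]
eef_rot: [-179.9, 0.0, -102.6]
contact_force: [-0.6, -1.1, -0.3]
gripper_width: 0.0878
gripper_force: 0.0
```

Run:
```python
from fit import *
c=snap('wrist','w9'); s=r.get_state(); print(s['time_s'],s['tcp_pos'],s['eef_rot'])
p=np.array([.6257,-.2304,0,np.radians(-5)]);Rz=Ro.from_euler('z',p[3]).as_matrix()
for n,P in dict(FLi=[.054,.071,.179],FRi=[.054,-.071,.179],NLi=[-.054,.071,.179],NRi=[-.054,-.071,.179],fl=[.054,.067,.104],fr=[.054,-.067,.104],nl=[-.054,.067,.104],nr=[-.054,-.067,.104]).items(): print(n,np.round(proj(c,Rz@P+p[:3]),1))
cv2.imwrite('pics/crop9.png',cv2.resize(c['img'][0:240,110:430,::-1],(800,600),interpolation=cv2.INTER_CUBIC))
```

```text
16.65 [ 0.63977715 -0.15910144  0.31132573] [-1.79881059e+02  2.91936270e-02 -1.02585754e+02]
FLi [231.7 211.4]
FRi [201.3  42.5]
NLi [349.1 196.1]
NRi [334.8  22.5]
fl [241.6 191.5]
fr [220.5  66.7]
nl [335.1 179.2]
nr [323.3  51.6]
```

View pics/crop9.png

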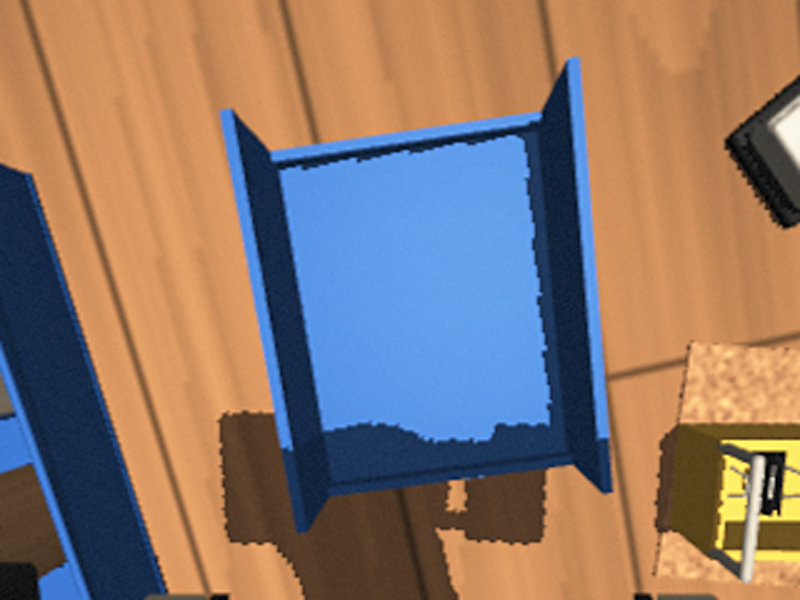

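The tray is seen from above with wall-top inner corners at px (202.8,44), (233.2,212), (337.2,24) and (350.4,196.8), within 2 px of prediction. I'll refit and compute the moves.

Run:
```python
from fit import *
a,b,c,t=[load(n) for n in ('w7','w8','w9','top0')]
z=.179
o=[(c,(202.8,44),[.054,-.071,z],1),(c,(198.8,44.8),[.058,-.071,z],1),(c,(233.2,212),[.054,.071,z],1),(c,(229.2,212),[.058,.071,z],1),
(c,(337.2,24),[-.054,-.071,z],1),(c,(341.6,23.2),[-.058,-.071,z],1),(c,(350.4,196.8),[-.054,.071,z],1),(c,(354.4,196.8),[-.058,.071,z],1),
(b,(116.2,159.2),[.056,.071,z],.7),(b,(76.9,7.7),[.056,-.071,z],.7),(t,(350,130.4),[.058,.071,z],.7),(t,(415.4,136.4),[.058,-.071,z],.7)]
p,r_=fit(o,[.625,-.231,0,-.1]); print(np.round(p,4),np.degrees(p[3]));print(np.round(r_,1).tolist())
p2,r2=fit(o[:8],p); print(np.round(p2,4),np.degrees(p2[3]))
# bin on mat in w9: bar ends / rim corner
g=lambda x,y:(x/2.5+110,y/2.5)
o=[(c,g(757,457),[.0475,-.027,.108],1),(c,g(748,578),[.0475,.027,.108],1),(c,g(722,441),[.05,-.031,.07],.0),
(b,(60+405/1.3,180/1.3),[-.05,-.031,.07],1),(b,(60+405/1.3,240/1.3),[-.05,.031,.07],1),(a,(60+389/1.3,90/1.3),[-.05,-.031,.07],1),(a,(60+389/1.3,158/1.3),[-.05,.031,.07],1)]
q,r_=fit(o,[.455,-.1,.003,-.218]); print('bin',np.round(q,4),np.degrees(q[3]));print(np.round(r_,1).tolist())
print(r.get_state()['joints'])
```

```text
[ 6.246e-01 -2.293e-01 -4.000e-04 -8.960e-02] -5.135735768219302
[[0.5, -0.4], [-0.4, -0.5], [-0.1, 0.0], [-0.4, 0.6], [-0.6, 0.0], [0.0, 0.1], [-0.1, 0.3], [0.3, -0.3], [1.4, 0.9], [0.8, -0.2], [-0.0, -0.1], [0.2, -0.7]]
[ 0.6245 -0.2293 -0.0007 -0.0891] -5.10478843598019
bin [ 0.4525 -0.0976  0.0005 -0.2022] -11.586608575309816
[[0.3, 2.6], [-0.1, -0.3], [0.0, 0.0], [0.0, 0.5], [-2.2, -0.7], [1.7, 0.3], [-0.3, -2.1]]
[ 2.95063592e+00  1.72041321e+01  4.37633268e+00  3.82882732e-03
 -7.70497864e+01 -1.55372746e+01]
```

Run:
```python
from fit import *
a,b,c=[load(n) for n in ('w7','w8','w9')]
Rz=Ro.from_euler('z',-12.6,degrees=True).as_matrix(); O=np.array([.4555,-.1001,.003])
P=lambda cam,x:proj(cam,Rz@np.array(x)+O)
print('bar',P(c,[.0475,-.027,.108]),P(c,[.0475,.027,.108]),'obs (412.8,182.8) (409.2,231.2)')
# profiles along bin x across front wall rim, z=.07, at several y: blueness/saturation vs x offset
for n,cam in (('w7',a),('w8',b)):
    g=cv2.cvtColor(cam['img'],cv2.COLOR_RGB2LAB)[:,:,2].astype(np.float32)
    xs=np.arange(-.062,-.036,.001); pr=np.zeros(len(xs))
    for y in np.linspace(-.02,.02,9):
        uv=np.array([P(cam,[x,y,.07]) for x in xs],np.float32)
        pr+=cv2.remap(g,uv[:,:1],uv[:,1:],cv2.INTER_LINEAR)[:,0]/9
    print(n,dict(zip(np.round(xs*1e3).astype(int).tolist(),np.round(pr).astype(int).tolist())))
    xs=np.arange(-.042,-.02,.001)
    for y0,lab in ((-.031,'-y'),(.031,'+y')):
        ys=np.arange(y0-.01,y0+.0101,.001);pr=np.zeros(len(ys))
        for x in np.linspace(-.03,.0,7):
            uv=np.array([P(cam,[x,y,.07]) for y in ys],np.float32); pr+=cv2.remap(g,uv[:,:1],uv[:,1:],cv2.INTER_LINEAR)[:,0]/7
        print(lab,dict(zip(np.round(ys*1e3).astype(int).tolist(),np.round(pr).astype(int).tolist())))
```

```text
bar [411.5441758  183.43294151] [406.78777656 229.37501369] obs (412.8,182.8) (409.2,231.2)
w7 {-62: 167, -61: 167, -60: 167, -59: 167, -58: 168, -57: 167, -56: 167, -55: 167, -54: 167, -53: 167, -52: 173, -51: 181, -50: 181, -49: 180, -48: 180, -47: 186, -46: 188, -45: 170, -44: 160, -43: 160, -42: 161, -41: 161, -40: 161, -39: 161, -38: 161, -37: 161}
-y {-41: 167, -40: 167, -39: 167, -38: 167, -37: 167, -36: 168, -35: 168, -34: 168, -33: 167, -32: 171, -31: 176, -30: 180, -29: 180, -28: 179, -27: 178, -26: 184, -25: 176, -24: 159, -23: 160, -22: 161, -21: 161}
+y {21: 173, 22: 173, 23: 176, 24: 180, 25: 178, 26: 179, 27: 179, 28: 179, 29: 178, 30: 176, 31: 187, 32: 182, 33: 162, 34: 150, 35: 148, 36: 152, 37: 160, 38: 168, 39: 167, 40: 167, 41: 167}
w8 {-62: 167, -61: 167, -60: 167, -59: 167, -58: 167, -57: 167, -56: 167, -55: 167, -54: 167, -53: 167, -52: 173, -51: 181, -50: 183, -49: 183, -48: 182, -47: 188, -46: 190, -45: 173, -44: 161, -43: 160, -42: 161, -41: 161, -40: 161, -39: 161, -38: 161, -37: 161}
-y {-41: 168, -40: 168, -39: 168, -38: 168, -37: 167, -36: 167, -35: 167, -34: 167, -33: 169, -32: 168, -31: 173, -30: 186, -29: 180, -28: 179, -27: 182, -26: 187, -25: 186, -24: 182, -23: 177, -22: 173, -21: 171}
+y {21: 167, 22: 167, 23: 167, 24: 166, 25: 170, 26: 178, 27: 184, 28: 184, 29: 182, 30: 183, 31: 180, 32: 175, 33: 168, 34: 166, 35: 165, 36: 166, 37: 166, 38: 166, 39: 166, 40: 167, 41: 167}
```

Request:
{"name": "arm_command", "arguments": {
  "travel": [
    [-0.03,0.01,0],
    [-0.07,0.022,0],
    [-0.11,0.036,-0.02],
    [-0.16,0.051,-0.05],
    [-0.21,0.067,-0.08],
    [-0.26,0.083,-0.12],
    [-0.31,0.1,-0.16],
    [-0.35,0.112,-0.2],
    [-0.381,0.122,-0.222],
    [-0.381,0.122,-0.222],
    [-0.381,0.122,-0.222],
    [-0.381,0.122,-0.222]
  ],
  "delta_rot": [
    [0,0,-0.1],
    [0,0,-0.2],
    [0,0,-0.3],
    [0,0,-0.4],
    [0,0,-0.5],
    [0,0,-0.6],
    [0,0,-0.7],
    [0,0,-0.8],
    [0,0,-0.9],
    [0,0,-1.0],
    [0,0,-1.0],
    [0,0,-1.0]
  ],
  "grip": 1
}}

```text
time_s: 18.15
tcp_pos: [0.4497, -0.0987, 0.1996]
eef_rot: [180.0, 0.1, 167.6]
contact_force: [0.0, -0.5, -0.1]
gripper_width: 0.0873
gripper_force: 0.0
```

Request:
{"name": "arm_command", "arguments": {
  "travel": [
    [-0.001,0.001,-0.05],
    [-0.001,0.001,-0.11],
    [-0.001,0.001,-0.17],
    [-0.001,0.001,-0.22],
    [-0.001,0.001,-0.26],
    [-0.001,0.001,-0.285],
    [-0.001,0.001,-0.291],
    [-0.001,0.001,-0.291]
  ],
  "delta_rot": [
    [0,0,0],
    [0,0,0],
    [0,0,0],
    [0,0,0],
    [0,0,0],
    [0,0,0],
    [0,0,0],
    [0,0,0]
  ]
}}

```text
time_s: 19.15
tcp_pos: [0.4494, -0.0983, 0.0537]
eef_rot: [180.0, 0.0, 167.4]
contact_force: [0.5, 0.6, -0.3]
gripper_width: 0.0875
gripper_force: 0.0
```

Request:
{"name": "arm_command", "arguments": {
  "travel": [
    [0,0,0],
    [0,0,0],
    [0,0,0],
    [0,0,0],
    [0,0,0]
  ],
  "delta_rot": [
    [0,0,0],
    [0,0,0],
    [0,0,0],
    [0,0,0],
    [0,0,0]
  ],
  "grip": 0.5,
  "newtons": 25
}}

```text
time_s: 19.77
tcp_pos: [0.4493, -0.0982, 0.0537]
eef_rot: [180.0, 0.0, 167.4]
contact_force: [-2.1, 2.6, 5.3]
gripper_width: 0.0618
gripper_force: 25.0
```

Request:
{"name": "arm_command", "arguments": {
  "travel": [
    [0,0,0.02],
    [0,0,0.06],
    [0,0,0.12],
    [0,0,0.18],
    [0,0,0.24],
    [0,0,0.3],
    [0,0,0.35],
    [0,0,0.38],
    [0,0,0.392],
    [0,0,0.392]
  ],
  "delta_rot": [
    [0,0,0],
    [0,0,0],
    [0,0,0],
    [0,0,0],
    [0,0,0],
    [0,0,0],
    [0,0,0],
    [0,0,0],
    [0,0,0],
    [0,0,0]
  ]
}}

```text
time_s: 21.02
tcp_pos: [0.4487, -0.0983, 0.249]
eef_rot: [180.0, -0.0, 167.3]
contact_force: [-0.1, -0.2, -2.3]
gripper_width: 0.062
gripper_force: 25.0
```

Request:
{"name": "arm_command", "arguments": {
  "travel": [
    [0.02,-0.015,0],
    [0.06,-0.046,0],
    [0.1,-0.077,0],
    [0.14,-0.108,0],
    [0.18,-0.139,0],
    [0.22,-0.17,0],
    [0.26,-0.2,0],
    [0.3,-0.231,0],
    [0.325,-0.251,0],
    [0.338,-0.261,0],
    [0.338,-0.261,0],
    [0.338,-0.261,0]
  ],
  "delta_rot": [
    [0,0,0],
    [0,0,0.01],
    [0,0,0.02],
    [0,0,0.03],
    [0,0,0.04],
    [0,0,0.05],
    [0,0,0.06],
    [0,0,0.07],
    [0,0,0.08],
    [0,0,0.083],
    [0,0,0.083],
    [0,0,0.083]
  ]
}}

```text
time_s: 22.52
tcp_pos: [0.6176, -0.2285, 0.2495]
eef_rot: [180.0, -0.0, 174.8]
contact_force: [0.4, -0.4, -2.3]
gripper_width: 0.0617
gripper_force: 25.0
```

Run:
```python
from h import *
c=snap('wrist','w10'); s=r.get_state(); print(s['time_s'],s['tcp_pos'],s['eef_rot'],s['contact_force'],s['gripper_width'],s['gripper_force'])
T=np.array(s['tcp_pos']);yaw=s['eef_rot'][2]-180
Rb=Ro.from_euler('z',yaw,degrees=True).as_matrix()
lab=cv2.cvtColor(c['img'],cv2.COLOR_RGB2LAB)[:,:,2].astype(np.float32)
def prof(f,xs,ys,g=lab):
    pr=0
    for y in ys:
        uv=np.array([proj(c,f(x,y)) for x in xs],np.float32); pr=pr+cv2.remap(g,uv[:,:1],uv[:,1:],cv2.INTER_LINEAR)[:,0]/len(ys)
    return dict(zip(np.round(np.array(xs)*1e3,1).tolist(),np.round(pr).astype(int).tolist()))
print('rim px',proj(c,T+Rb@[-.042,0,.02]))
# bin frame approx: TCP at bin (x=?,z=.0507): rim z = TCP+.0193
print('bin front, x rel TCP',prof(lambda x,y:T+Rb@np.array([x,y,.0193]),np.arange(-.056,-.030,.001),np.linspace(-.02,.02,9)))
Rt=Ro.from_euler('z',-5.1,degrees=True).as_matrix();O=np.array([.6245,-.2293,0])
for ys in ((-.06,-.05),(.05,.06)):
    print('near wall px',proj(c,O+Rt@[-.056,np.mean(ys),.179]),prof(lambda x,y:O+Rt@np.array([x,y,.179]),np.arange(-.066,-.046,.001),np.linspace(*ys,5)))
```

```text
22.575 [ 0.61760367 -0.22842908  0.24971361] [1.79991682e+02 1.73129143e-02 1.74839600e+02] [-0.11203847 -0.03514847 -2.94566187] 0.06169223626561663 24.999623000621796
rim px [284.69765054 193.79908989]
bin front, x rel TCP {-56.0: 100, -55.0: 100, -54.0: 97, -53.0: 95, -52.0: 152, -51.0: 171, -50.0: 172, -49.0: 172, -48.0: 172, -47.0: 172, -46.0: 171, -45.0: 170, -44.0: 186, -43.0: 177, -42.0: 177, -41.0: 177, -40.0: 177, -39.0: 188, -38.0: 173, -37.0: 173, -36.0: 173, -35.0: 173, -34.0: 173, -33.0: 173, -32.0: 173, -31.0: 173}
near wall px [202.38736226 157.42819791] {-66.0: 169, -65.0: 169, -64.0: 169, -63.0: 170, -62.0: 159, -61.0: 135, -60.0: 109, -59.0: 98, -58.0: 96, -57.0: 91, -56.0: 97, -55.0: 96, -54.0: 94, -53.0: 110, -52.0: 122, -51.0: 122, -50.0: 122, -49.0: 122, -48.0: 122, -47.0: 122, -46.0: 120}
near wall px [364.00842109 157.06693795] {-66.0: 169, -65.0: 170, -64.0: 170, -63.0: 170, -62.0: 163, -61.0: 136, -60.0: 110, -59.0: 99, -58.0: 100, -57.0: 91, -56.0: 93, -55.0: 92, -54.0: 92, -53.0: 121, -52.0: 131, -51.0: 131, -50.0: 132, -49.0: 131, -48.0: 130, -47.0: 129, -46.0: 128}
```

The bin centre reads +6.0 mm from the TCP and the tray walls are where predicted. Shifting 1.3 mm and lowering.

Request:
{"name": "arm_command", "arguments": {
  "travel": [
    [0.0026,0,-0.01],
    [0.0026,0,-0.03],
    [0.0026,0,-0.05],
    [0.0026,0,-0.07],
    [0.0026,0,-0.09],
    [0.0026,0,-0.1],
    [0.0026,0,-0.1]
  ],
  "delta_rot": [
    [0,0,0],
    [0,0,0],
    [0,0,0],
    [0,0,0],
    [0,0,0],
    [0,0,0],
    [0,0,0]
  ]
}}

```text
time_s: 23.45
tcp_pos: [0.6191, -0.2288, 0.1988]
eef_rot: [-180.0, -0.0, 174.8]
contact_force: [0.3, -1.5, -1.6]
gripper_width: 0.0616
gripper_force: 25.0
```

Request:
{"name": "arm_command", "arguments": {
  "travel": [
    [0,0,-0.01],
    [0,0,-0.025],
    [0,0,-0.04],
    [0,0,-0.055],
    [0,0,-0.066],
    [0,0,-0.073],
    [0,0,-0.078],
    [0,0,-0.08],
    [0,0,-0.08]
  ],
  "delta_rot": [
    [0,0,0],
    [0,0,0],
    [0,0,0],
    [0,0,0],
    [0,0,0],
    [0,0,0],
    [0,0,0],
    [0,0,0],
    [0,0,0]
  ]
}}

```text
time_s: 24.58
tcp_pos: [0.6194, -0.2289, 0.1595]
eef_rot: [-180.0, 0.0, 174.8]
contact_force: [-0.7, -0.2, -2.5]
gripper_width: 0.0619
gripper_force: 25.0
```

No contact on the way in. Easing down the last 5 mm.

Request:
{"name": "arm_command", "arguments": {
  "travel": [
    [0,0,-0.003],
    [0,0,-0.006],
    [0,0,-0.008],
    [0,0,-0.009],
    [0,0,-0.01],
    [0,0,-0.01]
  ],
  "delta_rot": [
    [0,0,0],
    [0,0,0],
    [0,0,0],
    [0,0,0],
    [0,0,0],
    [0,0,0]
  ]
}}

```text
time_s: 25.32
tcp_pos: [0.6192, -0.2289, 0.1548]
eef_rot: [-180.0, 0.0, 174.8]
contact_force: [-2.5, 0.6, 2.5]
gripper_width: 0.0619
gripper_force: 25.0
```

Request:
{"name": "arm_command", "arguments": {
  "travel": [
    [0,0,0],
    [0,0,0],
    [0,0,0],
    [0,0,0],
    [0,0,0]
  ],
  "delta_rot": [
    [0,0,0],
    [0,0,0],
    [0,0,0],
    [0,0,0],
    [0,0,0]
  ],
  "grip": 0.88
}}

```text
time_s: 25.95
tcp_pos: [0.6193, -0.2288, 0.1544]
eef_rot: [-180.0, 0.0, 174.8]
contact_force: [-0.4, -0.3, 0.3]
gripper_width: 0.0771
gripper_force: 0.0
```

Request:
{"name": "arm_command", "arguments": {
  "travel": [
    [0,0,0.02],
    [0,0,0.06],
    [0,0,0.12],
    [0,0,0.18],
    [0,0,0.24],
    [0,0,0.3],
    [0,0.02,0.36],
    [0,0.06,0.4],
    [0,0.06,0.4],
    [0,0.06,0.4]
  ],
  "delta_rot": [
    [0,0,0],
    [0,0,0],
    [0,0,0],
    [0,0,0],
    [0,0,0],
    [0,0,0],
    [0,0,0],
    [0,0,0],
    [0,0,0],
    [0,0,0]
  ]
}}

```text
time_s: 27.2
tcp_pos: [0.619, -0.1989, 0.354]
eef_rot: [180.0, -0.0, 174.8]
contact_force: [-0.1, -0.4, -0.0]
gripper_width: 0.0767
gripper_force: 0.0
```

Run:
```python
from h import *
c=snap('wrist','w11'); S=snap('scene','s11'); s=r.get_state(); print(s['time_s'],s['tcp_pos'],s['eef_rot'],s['contact_force'])
Rt=Ro.from_euler('z',-5.1,degrees=True).as_matrix();O=np.array([.625,-.2293,.104])
for n,cam in (('w',c),('s',S)):
    hsv=cv2.cvtColor(cam['img'],cv2.COLOR_RGB2HSV); m=cv2.inRange(hsv,(23,140,50),(34,255,255)); m=cv2.morphologyEx(m,cv2.MORPH_CLOSE,np.ones((7,7)))
    cs,_=cv2.findContours(m,cv2.RETR_EXTERNAL,cv2.CHAIN_APPROX_SIMPLE); k=max(cs,key=cv2.contourArea); print(n,cv2.boundingRect(k))
    print([np.round(proj(cam,O+Rt@np.array(P))).tolist() for P in ([-.05,.031,.07],[-.05,-.031,.07],[.05,-.031,.07],[.05,.031,.07])])
    p=proj(cam,O+Rt@np.array([.01,0,.03])).astype(int); g=cv2.cvtColor(cam['img'],cv2.COLOR_RGB2GRAY)
    x,y,w,h=cv2.boundingRect(k); d=(g[y:y+h,x:x+w]<45).astype(np.uint8); print('dark blobs',[q.tolist() for q in cv2.connectedComponentsWithStats(d)[2][1:] if q[4]>40])
```

```text
27.3 [ 0.6188848  -0.19915838  0.35334234] [ 1.79996014e+02 -9.51527040e-02  1.74806996e+02] [-0.08642627  0.44444504  0.7305943 ]
w (226, 156, 43, 21)
[[284.0, 156.0], [224.0, 156.0], [228.0, 247.0], [284.0, 247.0]]
dark blobs []
s (146, 173, 46, 42)
[[190.0, 180.0], [173.0, 171.0], [142.0, 191.0], [159.0, 202.0]]
dark blobs []
```

```bash
python3 -c "
from plant import close_job; print(close_job())"
```

```text
the job is handed in; nothing more can be done
None
```

I handed the job in at about 27 s of the 64 s. The yellow bin stands released in the top tray, within about 1 mm of where I aimed it; I last saw both clips in it on the mat, and the close-out returned no verdict.

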